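# Tip a firebrick flat onto the kiln hearth slab and bed it against the row

### The arm

A 6-joint arm with a two-finger parallel gripper is mounted at the origin on the work surface. World frame = base frame: x ahead of the robot, y to its left, z up, the work surface at z = 0. Lengths are in mm, angles in degrees, forces in N, time in s.
With the tool pointing down it reaches from about 350 to 850 mm from the base axis. Payload 8.1 kg.
Tool frame: the origin (TCP) lies at the very end of the fingers, on their centre line; the grasp point (between the pads) lies 19 mm behind it; z points along the fingers, y is the line along which they close (so a half turn about z gives the same grasp; the last joint's range is limited). The gripper opens to 85 mm and grips with 20 to 120 N. Pads are 22 mm wide; open, the fingers measure 114 mm over their backs; the gripper's body (76 mm by 85 mm) begins 54 mm behind the grasp point. The pads swing forward as they close: fully open they stand 13 mm farther back than shut.
Start: joints at [71.253, 7.471, 85.268, -0, 87.261, -4.893], TCP at [143.648, 582.555, 231.292] pointing down, gripper open.
Joint ranges: [-169.43, 169.43], [-51.17, 129.36], [1.28, 143.12], [-76.62, 256.62], [0, 156.53], [-152.29, 152.29]. Speed limits (degrees/s): [136.94, 136.94, 159.86, 180, 180, 180].

### API

Orientations are given as [roll, pitch, yaw] about the fixed x, y, z axes, in that order (R = Rz(yaw) Ry(pitch) Rx(roll)).
In Python, from bench import sense, eyes, job, models gives the robot as it stands. The module is installed in compiled form; this text tells all that it offers.
- The arm moves only by the tool apply_moves, never from a script. Its argument "rows" is a list of rows, each a list of 6 numbers: the shift along the tool's x, y, z in mm, then the turn, a rotation vector about the tool's x, y, z in rad. In form: [[dx, dy, dz, rx, ry, rz], ...]. A call has exactly 5 rows; each row shifts and turns the commanded pose from where the row before left it, along the tool's axes as they then stand; what a row does not reach is not made up. A row lasts 1/8 s, in which the tool goes at most 62.5 mm and 10.7 degrees, less where a joint would pass 70% of its speed; a pose out of reach is approached as far as the arm can. A call is refused whole if a number of a shift passes 62.5 or a number of a turn 0.188, either way. A call with a gripper value outside its range is refused whole. "fingers" is the finger opening in mm, from 0 to 85.4, set as the call begins (left out, the last holds). The fingers move at their own pace and stop on an object; "grip_force" is the grip in N (left out, the last holds). Time passes only in rows, so rows that do not move let the fingers close, or fill a call up. It gives the time, the measured TCP pose, the force, the opening and the grip force at its end, in the units of the state.
- sense(): the state, without advancing time (a new reading comes with each control period).
- eyes.snapshot(name): name is "scene" or "side" or "wrist"; returns (picture, depth): 420x560x3 uint8, red, green, blue; 420x560 float32, mm along the optical axis (not along the pixel's ray), 0 where there is no reading.
- eyes.get_calibration(name): a dict with "intrinsics" (3x3 intrinsics, pixels), "R" (3x3) and "t" (3): a world point X has camera coordinates R X + t; the wrist camera has in their place "mount" (4x4, takes a point from camera to tool coordinates, whose origin is the TCP and whose axes are the flange's). Camera axes: x right, y down, z forward; pixel columns grow to the right and rows downward; lengths in mm; the calibration is good to about 2 mm. A picture is of the moment at which its call begins: read the wrist's pose just before it. get_calibration takes no time and is no camera call.
- job.hand_in(): hands the job in; it is judged then, once.
Trained networks look in the newest picture that a camera, given by its name, has taken for a name from the list of things; names that differ only in an ending like _2 or _b are one class to them, and where a whole thing is asked for, a point or a joint stands for the part that bears it (a point fixed in the world has none). Each returns a list of dicts, best first, with "confidence" (0 to 1); they miss things now and then, are a little off and sometimes report something else, mostly with a low value. They report only what shows in the picture. A call takes as long as a camera call. They do not tell look-alikes from the thing itself.
- models.boxes_of(name, camera): "xyz" ([x, y, z] in mm, in world coordinates, good to about 4 mm: the middle of the surface that is visible of it).
- models.cut_out(name, camera): "pixels" (420x560 bool, what is visible of it).
- models.place_of(name, camera): "xyz" ([x, y, z] in mm, in world coordinates, good to about 4 mm: a listed point, or the origin of a listed thing).
The state is a dict: "time": time; "joint_pos": joint angles; "qd": joint speeds; "joint_efforts": joint torques, N m; "tool_pos": TCP position; "tcp_rot": TCP orientation; "ft_force": force on the tool from outside, world axes, zero at the start; "wrist_torque": the same for the moment, N m; "finger_gap": finger opening in mm; "grip_force": force on a finger pad.
Only numpy, scipy, OpenCV 4.12 (cv2) and the standard library are available. Lean on these libraries where they do the work, as an engineer would, in place of code of your own. Each camera call takes 0.05 s, during which the arm holds its last target. There are 200 camera calls.

### The job

Lay the next brick of the kiln hearth: push the firebrick standing on its long edge, still upright, across the bench until its foot is flat against the near edge of the slab, then push high on its face so that it tips over that edge and lies flat on the slab. Then slide it square against the row of laid bricks, press it firmly home with about 10 N on the row for a second, and let go. The brick is soft, so never push it harder than 25 N, and leave everything else where it stands.

Things in the scene. Friction and masses are not known exactly. Their poses are not given: they have to be found in the camera images.
- brick_center (a point): centre of the loose pale insulating firebrick, 64 x 230 x 114 mm (its own x, y, z) at the start, about 0.55 to 0.9 kg, dusty (friction about 0.3 to 0.5); it starts on its 230 x 64 mm long edge on the bench, centre 57 mm up, 25 to 50 mm short of the slab's edge and up to about 6 degrees askew to it. Its x points towards the slab, its z up.
- slab_edge (a point): middle of the upper near edge of the fixed kiln-shelf slab that lies on the bench: 15 mm thick, 300 mm deep (along its x, away from the robot), 460 mm wide (along its y). This 15 mm step is the stop for the brick's foot. The bench is at z = 0, and the slab's flat top at 15 mm.
- row_face (a point): layout mark for the near face of the fixed row of bricks on the slab, at its middle, 32 mm above the slab top; x points into the row, y along it. The row is 345 mm long, 64 mm high, parallel to the slab's near edge and 145 to 165 mm behind it; rigid. Only this mark is measured: the real brick faces stand anywhere from 0 to 18 mm nearer to the robot than it (the whole row evenly, still parallel), to be found by feel.
- prop0: a tall square kiln prop 30 x 30 x 75 mm standing on the slab near its left end; bystander, origin under its centre
- prop1: a short square kiln prop 30 x 30 x 55 mm standing on the slab near its right end; bystander, origin under its centre
- halfbrick: a short offcut of firebrick 64 x 75 x 114 mm standing on the bench to one side of the brick; bystander, origin under its centre
- bowl: a clay bowl 150 mm across, 70 mm high; bystander, origin under its centre
- mug: a white mug 80 mm across, 95 mm high; bystander, origin under its centre
- jar: a lidded jar 80 mm across, 110 mm high; bystander, origin under its centre
- scraper: a flat scraper with a wooden handle lying on the bench; bystander
- brick: the same firebrick; origin at the middle of the face it starts standing on, axes as point brick_center. Once tipped flat over the slab edge its x points down, its z towards the row, its centre is 47 mm above the bench, and it is 64 mm high and 114 mm deep with about 15 mm of it overhanging the slab's near edge.
- row: the row of bricks; origin 32 mm below the layout mark row_face, with the same axes
Things that resemble listed ones, but are neither listed nor needed, are in the scene too. Leave any purple look-alike of the brick alone.

How it is judged:
By the outcome, as a careful person would: the job done as asked, in the order asked, and still so for the second after the job is handed in, with the robot touching nothing.
It also fails if it takes over 67 s, if anything falls off the work surface, if the arm or the gripper's body presses on something with over 40 N, if the wrist force passes 120 N, or if a joint passes its speed limit or range.

## Working session

There is one attempt and no reset: what is moved stays moved. The work goes in short steps, Python scripts to look and compute and a tool call to move; the robot and the scene stay as the last step left them, time stands still between calls to the robot, and variables do not carry over. Pictures are saved under pics/ and viewed, at most 10 in all, crops included, and the job is handed in when it is done.

Besides the shell and the picture viewer there is one more tool, called after "Emit:" as a command line: name --pt "numbers of a row" for each row, then --argument value for the rest. apply_moves: Moves the arm, as the interface text tells. Its arguments: {"type":"object","properties":{"rows":{"type":"array"},"fingers":{"type":"number"},"grip_force":{"type":"number"}},"required":["rows"]}

```bash
mkdir -p pics
cat > h.py <<'E'
import numpy as np,cv2
from bench import sense,eyes,job,models
def snap(c,f=None):
    p,d=eyes.snapshot(c)
    if f: cv2.imwrite('pics/'+f,p[:,:,::-1])
    return p,d
def pts(c,d,mask):
    k=eyes.get_calibration(c);K=np.array(k['intrinsics']);v,u=np.nonzero(mask&(d>0));z=d[v,u]
    P=np.stack([(u-K[0,2])/K[0,0]*z,(v-K[1,2])/K[1,1]*z,z],1)
    return (P-np.array(k['t']))@np.array(k['R'])
def px(c,X):
    k=eyes.get_calibration(c);q=np.array(k['intrinsics'])@(np.array(k['R'])@np.array(X,float)+np.array(k['t']));return (q[:2]/q[2]).round()
E
python3 - <<'E'
from h import *
s=sense();print({k:np.round(v,2) for k,v in s.items()})
for c in['scene','side']:
    p,d=snap(c,c+'0.png')
    print(c,eyes.get_calibration(c)['R'],eyes.get_calibration(c)['t'])
    for n in['brick_center','slab_edge','row_face']+(['halfbrick','prop0','prop1','mug','jar','bowl','scraper'] if c=='scene' else []):
        for r in models.place_of(n,c)[:3]: print(n,np.round(r['xyz']),round(r['confidence'],2),px(c,r['xyz']))
E
```

```text
{'time': np.float64(0.0), 'joint_pos': array([71.25,  7.52, 85.33, -0.  , 87.26, -4.89]), 'qd': array([-0.06, -0.03, -0.05,  0.01,  0.03, -0.09]), 'joint_efforts': array([ 0.000e+00, -5.694e+01, -5.006e+01, -0.000e+00,  1.000e-02,
       -0.000e+00]), 'tool_pos': array([143.48, 582.01, 230.21]), 'tcp_rot': array([-1.7989e+02, -1.0000e-02,  1.6614e+02]), 'ft_force': array([-0.46,  0.31, -0.1 ]), 'wrist_torque': array([ 0.01,  0.01, -0.02]), 'grip_force': np.float64(0.0), 'finger_gap': np.float64(85.2)}
scene [[ 4.15913566e-01  9.09403857e-01  7.28762765e-04]
 [ 5.22592222e-01 -2.38350251e-01 -8.18588131e-01]
 [-7.44253502e-01  3.40842754e-01 -5.74380485e-01]] [-224.14160167 -212.63636426 1630.52915443]
brick_center [517.  52.  54.] 0.95 [283. 206.]
brick_center [ 768. -391.   59.] 0.66 [153. 311.]
brick_center [362. 301.  -4.] 0.35 [326. 180.]
slab_edge [596.  46.  17.] 0.78 [293. 231.]
row_face [759.  34.  48.] 0.6 [318. 258.]
prop0 [ 621. -154.   14.] 0.81 [232. 255.]
prop0 [683. 245.  15.] 0.79 [366. 230.]
prop1 [ 621. -154.   14.] 0.81 [232. 255.]
prop1 [683. 245.  15.] 0.79 [366. 230.]
mug [511. 433.  -4.] 0.65 [381. 192.]
jar [ 323. -303.   -1.] 0.87 [156. 215.]
bowl [ 502. -478.   -3.] 0.78 [105. 267.]
scraper [363. 300.  -1.] 0.85 [326. 180.]
scraper [755.  35.  15.] 0.69 [317. 266.]
side [[ 0.79066962 -0.61200844 -0.01694759]
 [-0.4282207  -0.53302178 -0.72973613]
 [ 0.43757123  0.5842375  -0.68351881]] [-433.54051809  264.67291285 1348.81505184]
brick_center [ 767. -388.   57.] 0.96 [417. 243.]
brick_center [516.  50.  59.] 0.94 [263. 202.]
brick_center [758.  34.  52.] 0.7 [321. 177.]
slab_edge [ 616. -154.   15.] 0.28 [326. 232.]
row_face [759.  34.  49.] 0.96 [322. 177.]
```

View pics/scene0.png

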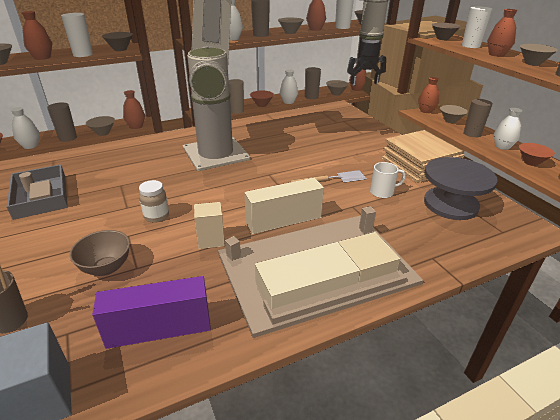

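View pics/side0.png

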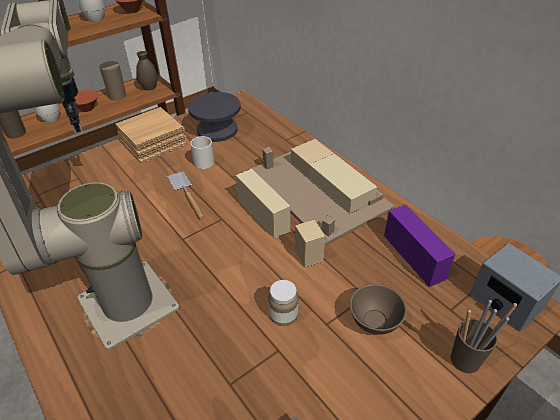

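The scene view shows these candidates: pale brick (284,205), purple look-alike (153,311), fixed row (318,268), half-brick (209,225). By the description I choose the pale one at (284,205). Next I measure the geometry and check a crop.

Run:
```python
from h import *
for c in['scene','side']:
    p,d=snap(c)
    if c=='side': cv2.imwrite('pics/crop.png',cv2.resize(p[110:290,200:420][:,:,::-1],None,fx=3,fy=3))
    P=pts(c,d,np.ones(d.shape,bool))
    def sel(x0,x1,y0,y1,z0,z1): 
        return P[(P[:,0]>x0)&(P[:,0]<x1)&(P[:,1]>y0)&(P[:,1]<y1)&(P[:,2]>z0)&(P[:,2]<z1)]
    for n,b in dict(brick=(430,620,-80,200,109,120),half=(430,620,-250,-60,109,120),row=(700,900,-200,300,74,84)).items():
        q=sel(*b)
        if len(q)<20: print(c,n,len(q));continue
        r=cv2.minAreaRect(q[:,:2].astype(np.float32));print(c,n,len(q),np.round(r[0]),np.round(r[1]),round(r[2],1),'z',q[:,2].mean().round(1)); print(np.round(cv2.boxPoints(r)).tolist())
    q=sel(530,760,-190,270,10,20)
    print('slab z',np.median(q[:,2]))
    for y in range(-180,260,40):
        w=q[abs(q[:,1]-y)<8]
        if len(w)>5: print(y,np.sort(w[:,0])[[0,2]].round(1),w[:,0].max().round(1))
    q=sel(560,700,-220,300,40,90); 
    for y in(-154,245):
        w=q[abs(q[:,1]-y)<40]; print('prop',y,len(w), w.min(0).round() if len(w) else '',w.max(0).round() if len(w) else '')
```

```text
scene brick 996 [519.  53.] [231.  72.] 85.5 z 113.8
[[474.0, -59.0], [545.0, -65.0], [563.0, 165.0], [492.0, 170.0]]
scene half 411 [ 525. -143.] [164.  74.] 83.2 z 113.6
[[479.0, -220.0], [552.0, -229.0], [571.0, -66.0], [498.0, -57.0]]
scene row 4622 [805.  33.] [346. 118.] 86.4 z 79.1
[[736.0, -136.0], [853.0, -143.0], [875.0, 202.0], [758.0, 210.0]]
slab z 15.148735693594375
-180 [550.2 550.8] 759.6
-140 [633.6 635. ] 759.5
-100 [588.7 590.4] 676.4
-60 [533.9 537.6] 680.9
-20 [539.9 541.7] 681.7
20 [543.1 544.5] 683.6
60 [545.2 548. ] 686.3
100 [548.7 550. ] 686.5
140 [550.7 552.8] 693.9
180 [602.7 607.2] 694.4
220 [609.4 612.7] 696.0
prop -154 208 [ 560. -170.   40.] [ 643. -136.   89.]
prop 245 228 [663. 225.  40.] [700. 257.  90.]
side brick 926 [513.  50.] [236.  68.] 87.3 z 113.3
[[473.0, -66.0], [542.0, -69.0], [553.0, 167.0], [485.0, 170.0]]
side half 431 [ 514. -145.] [169.  78.] 90.0 z 113.4
[[474.0, -229.0], [553.0, -229.0], [553.0, -61.0], [475.0, -60.0]]
side row 1914 [800.  29.] [352. 121.] 86.6 z 78.3
[[729.0, -143.0], [850.0, -150.0], [871.0, 201.0], [751.0, 208.0]]
slab z 14.402104157813316
-180 [583.8 586.4] 759.5
-140 [659.7 665.2] 759.8
-100 [618.1 624.1] 739.0
-60 [530.7 532.2] 742.4
-20 [588.8 591. ] 745.2
20 [602.8 608.4] 748.0
60 [606.8 612. ] 751.2
100 [611.  612.6] 750.7
140 [615.8 616.4] 754.8
180 [612.7 619.2] 757.1
220 [617.  619.9] 758.0
prop -154 147 [ 602. -174.   40.] [ 639. -134.   73.]
prop 245 129 [658. 221.  41.] [692. 256.  90.]
```

View pics/crop.png

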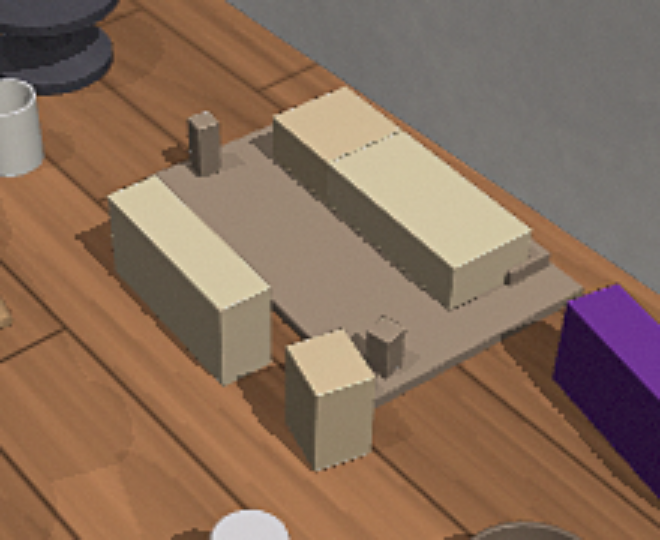

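The crop shows the pale brick upright at crop (190,280), the half-brick at (330,400) and the row behind. That confirms the choice. One finer fit of faces and yaw, then I move.

```bash
cat >> h.py <<'E'
def fit(q,it=4):
    # x = a + b*y + c*z robust
    for _ in range(it):
        A=np.c_[np.ones(len(q)),q[:,1],q[:,2]];s=np.linalg.lstsq(A,q[:,0],rcond=None)[0];e=abs(q[:,0]-A@s);q=q[e<max(2.5*np.median(e),1)]
    return s,len(q),np.median(e)
def cloud(c):
    p,d=snap(c);return pts(c,d,np.ones(d.shape,bool))
def box(P,x0,x1,y0,y1,z0,z1): return P[(P[:,0]>x0)&(P[:,0]<x1)&(P[:,1]>y0)&(P[:,1]<y1)&(P[:,2]>z0)&(P[:,2]<z1)]
E
python3 - <<'E'
from h import *
P=cloud('side')
for n,b in dict(bricknear=(465,505,-50,155,15,105),rownear=(725,765,-120,190,22,72)).items():
    s,k,e=fit(box(P,*b));print(n,k,e.round(2),'yaw',-np.degrees(np.arctan(s[1])).round(2),'lean',s[2].round(3),'x@y50,z50',(s[0]+50*s[1]+50*s[2]).round(1))
q=box(P,430,620,-80,200,20,105);print('y ends',np.percentile(q[:,1],[.5,99.5]))
P=cloud('scene')
s,k,e=fit(box(P,530,570,-50,155,25,105));print('brickfar',k,e.round(2),'yaw',-np.degrees(np.arctan(s[1])).round(2),s[2].round(3),'x',(s[0]+50*s[1]+50*s[2]).round(1))
q=box(P,470,580,-230,-75,30,105);print('half',np.percentile(q,[1,99],axis=0).round())
q=box(P,540,620,-220,-175,11,19);
E
```

```text
bricknear 513 0.7 yaw -3.63 lean 0.006 x@y50,z50 482.3
rownear 514 1.05 yaw -3.8 lean 0.003 x@y50,z50 747.2
y ends [-67.60013418 164.88783014]
brickfar 1194 1.06 yaw -3.62 0.003 x 548.5
half [[ 538. -227.   31.]
 [ 561. -156.  104.]]
```

Emit:
apply_moves --pt "-60 -20 -10 0 0 0.05" --pt "-60 -20 0 0 0 0.05" --pt "-55 -50 0 0 0 0.05" --pt "-40 -60 0 0 0 0.03" --pt "-10 -60 0 0 0 0" --grip_force 20

```text
time: 1.58
tool_pos: [274.2, 336.3, 241.1]
tcp_rot: [180.0, 0.0, 155.7]
ft_force: [1.3, -1.2, 1.8]
finger_gap: 85.5
grip_force: 0.0
```

```bash
cat >> h.py <<'E'
from scipy.spatial.transform import Rotation as Ro
def plan(target,tilt,n,yaw=176.4,pose=None):
    s=sense();p=np.array(s['tool_pos']);R=Ro.from_euler('xyz',s['tcp_rot'],degrees=True)
    T=Ro.from_euler('z',yaw,degrees=True)*Ro.from_euler('x',180,degrees=True)*Ro.from_euler('y',-tilt,degrees=True)
    rv=(R.inv()*T).as_rotvec();d=np.array(target)-p
    print('pose',p.round(1),s['tcp_rot'],'rv',rv.round(3))
    for k in range(n):
        Rk=R*Ro.from_rotvec(rv*k/n);print(np.r_[Rk.inv().apply(d/n).round(1),(rv/n).round(3)].tolist())
E
python3 -c "
from h import *
plan([395,56,180],45,10)"
```

```text
pose [274.2 336.3 241.1] [1.79991127e+02 4.19592439e-02 1.55686805e+02] rv [-0.142 -0.776 -0.343]
[-22.5, -20.6, 6.1, -0.014, -0.078, -0.034]
[-21.3, -21.4, 7.5, -0.014, -0.078, -0.034]
[-19.9, -22.2, 8.8, -0.014, -0.078, -0.034]
[-18.4, -23.0, 10.0, -0.014, -0.078, -0.034]
[-16.8, -23.8, 11.0, -0.014, -0.078, -0.034]
[-15.1, -24.5, 11.9, -0.014, -0.078, -0.034]
[-13.3, -25.2, 12.7, -0.014, -0.078, -0.034]
[-11.4, -25.8, 13.3, -0.014, -0.078, -0.034]
[-9.4, -26.3, 13.7, -0.014, -0.078, -0.034]
[-7.5, -26.8, 14.0, -0.014, -0.078, -0.034]
```

Emit:
apply_moves --pt "-22.5 -20.6 6 -0.014 -0.078 -0.034" --pt "-21 -21.4 7.5 -0.014 -0.078 -0.034" --pt "-20 -22 9 -0.014 -0.078 -0.034" --pt "-18 -23 10 -0.014 -0.078 -0.034" --pt "-17 -24 11 -0.014 -0.078 -0.034"

```text
time: 2.2
tool_pos: [333.9, 197.8, 210.6]
tcp_rot: [177.8, 22.7, 165.3]
ft_force: [-0.1, -0.1, 0.5]
finger_gap: 85.3
grip_force: 0.0
```

Emit:
apply_moves --pt "-15 -24.5 12 -0.014 -0.078 -0.034" --pt "-13 -25 12.7 -0.014 -0.078 -0.034" --pt "-11.4 -26 13.3 -0.014 -0.078 -0.034" --pt "-9.4 -26 13.7 -0.014 -0.078 -0.034" --pt "-7.5 -27 14 -0.014 -0.078 -0.034"

```text
time: 2.82
tool_pos: [460.3, 116.4, 198.1]
tcp_rot: [-176.0, 41.8, 177.0]
ft_force: [0.1, -0.4, -0.6]
finger_gap: 85.8
grip_force: 0.0
```

```bash
python3 -c "
from h import *
print(np.round(sense()['joint_pos'],1))
plan([420,56,35],45,5)"
```

```text
[ 24.2 -51.1 143.1 -26.8  54.3 -52.1]
pose [460.3 116.4 198.1] [-175.962902     41.78181091  176.99553777] rv [-0.063 -0.056  0.01 ]
[27.3, -11.1, 20.2, -0.013, -0.011, 0.002]
[27.5, -11.4, 19.8, -0.013, -0.011, 0.002]
[27.7, -11.7, 19.3, -0.013, -0.011, 0.002]
[27.9, -12.0, 18.9, -0.013, -0.011, 0.002]
[28.0, -12.3, 18.4, -0.013, -0.011, 0.002]
```

```bash
python3 -c "
from h import *
plan([445,60,150],38,4)
plan([445,56,40],38,6)"
```

```text
pose [460.3 116.4 198.1] [-175.962902     41.78181091  176.99553777] rv [-0.064  0.066  0.006]
[10.3, -13.8, 7.9, -0.016, 0.017, 0.001]
[10.2, -13.9, 7.9, -0.016, 0.017, 0.001]
[10.0, -14.0, 7.8, -0.016, 0.017, 0.001]
[9.9, -14.2, 7.7, -0.016, 0.017, 0.001]
pose [460.3 116.4 198.1] [-175.962902     41.78181091  176.99553777] rv [-0.064  0.066  0.006]
[19.1, -8.9, 19.0, -0.011, 0.011, 0.001]
[18.8, -9.1, 19.1, -0.011, 0.011, 0.001]
[18.6, -9.3, 19.2, -0.011, 0.011, 0.001]
[18.4, -9.5, 19.3, -0.011, 0.011, 0.001]
[18.2, -9.8, 19.4, -0.011, 0.011, 0.001]
[18.0, -10.0, 19.5, -0.011, 0.011, 0.001]
```

Emit:
apply_moves --pt "12 -13.8 8 -0.016 0.017 0.001" --pt "12 -13.8 8 -0.016 0.017 0.001" --pt "12 -14 8 -0.016 0.017 0.001" --pt "12 -14 8 -0.016 0.017 0.001" --pt "0 0 0 0 0 0"

```text
time: 3.45
tool_pos: [464.0, 72.8, 173.0]
tcp_rot: [-179.2, 35.6, 176.1]
ft_force: [0.0, -0.5, 0.8]
finger_gap: 85.2
grip_force: 0.0
```

```bash
python3 -c "
from h import *
print(np.round(sense()['joint_pos'],1))
plan([445,56,40],38,5)"
```

```text
[  9.  -51.1 143.1 -10.2  53.7 -73.3]
pose [464.   72.8 173. ] [-179.235906     35.64688115  176.11963191] rv [-0.016 -0.041 -0.004]
[18.4, -3.3, 19.6, -0.003, -0.008, -0.001]
[18.6, -3.4, 19.4, -0.003, -0.008, -0.001]
[18.7, -3.4, 19.2, -0.003, -0.008, -0.001]
[18.9, -3.5, 19.1, -0.003, -0.008, -0.001]
[19.0, -3.5, 18.9, -0.003, -0.008, -0.001]
```

```bash
python3 -c "
from h import *
plan([430,57,150],8,5)"
```

```text
pose [464.   72.8 173. ] [-179.235906     35.64688115  176.11963191] rv [-0.015  0.482 -0.008]
[8.0, -3.6, -0.1, -0.003, 0.096, -0.002]
[8.0, -3.6, 0.7, -0.003, 0.096, -0.002]
[7.9, -3.6, 1.5, -0.003, 0.096, -0.002]
[7.7, -3.6, 2.2, -0.003, 0.096, -0.002]
[7.5, -3.6, 2.9, -0.003, 0.096, -0.002]
```

Emit:
apply_moves --pt "8 -3.6 0 -0.003 0.096 -0.002" --pt "8 -3.6 0.7 -0.003 0.096 -0.002" --pt "8 -3.6 1.5 -0.003 0.096 -0.002" --pt "8 -3.6 2 -0.003 0.096 -0.002" --pt "7.5 -3.6 3 -0.003 0.096 -0.002"

```text
time: 4.08
tool_pos: [429.7, 58.2, 150.3]
tcp_rot: [-179.9, 8.0, 176.7]
ft_force: [-0.1, -0.3, 0.6]
finger_gap: 85.2
grip_force: 0.0
```

```bash
python3 -c "
from h import *
print(np.round(sense()['joint_pos'],1))
plan([420,57,70],10,5)"
```

```text
[  1.6 -25.4 123.6  -0.8  73.8 -84.9]
pose [429.7  58.2 150.3] [-179.89056711    8.03220952  176.68143683] rv [-0.001 -0.034  0.005]
[4.1, -0.3, 15.6, -0.0, -0.007, 0.001]
[4.3, -0.3, 15.6, -0.0, -0.007, 0.001]
[4.4, -0.3, 15.6, -0.0, -0.007, 0.001]
[4.5, -0.3, 15.5, -0.0, -0.007, 0.001]
[4.6, -0.4, 15.5, -0.0, -0.007, 0.001]
```

Emit:
apply_moves --pt "4 -0.3 15.6 0 -0.007 0.001" --pt "4.3 -0.3 15.6 0 -0.007 0.001" --pt "4.4 -0.3 15.6 0 -0.007 0.001" --pt "4.5 -0.3 15.5 0 -0.007 0.001" --pt "4.6 -0.4 15.5 0 -0.007 0.001"

```text
time: 4.7
tool_pos: [420.1, 57.2, 69.3]
tcp_rot: [-179.9, 10.2, 176.4]
ft_force: [0.0, 0.0, 0.6]
finger_gap: 85.1
grip_force: 0.0
```

```bash
python3 -c "
from h import *
print(np.round(sense()['joint_pos'],1))
plan([440,57,40],40,5)"
```

```text
[  1.7 -24.2 131.9  -1.1  62.2 -84.3]
pose [420.1  57.2  69.3] [-179.92599406   10.19822628  176.41069923] rv [-0.001 -0.52   0.001]
[-2.9, 0.2, 6.5, -0.0, -0.104, 0.0]
[-2.2, 0.2, 6.7, -0.0, -0.104, 0.0]
[-1.5, 0.2, 6.9, -0.0, -0.104, 0.0]
[-0.7, 0.2, 7.0, -0.0, -0.104, 0.0]
[-0.0, 0.2, 7.1, -0.0, -0.104, 0.0]
```

Emit:
apply_moves --pt "-3 0.2 7.5 0 -0.104 0" --pt "-2 0.2 8 0 -0.104 0" --pt "-1.5 0.2 8 0 -0.104 0" --pt "-0.7 0.2 8 0 -0.104 0" --pt "0 0.2 8 0 -0.104 0"

```text
time: 5.32
tool_pos: [508.9, 77.2, 45.0]
tcp_rot: [-178.6, 36.8, 176.5]
ft_force: [-3.3, -4.3, 1.7]
finger_gap: 85.6
grip_force: 2.0
```

```bash
python3 -c "
from h import *
print(np.round(sense()['joint_pos'],1),sense()['ft_force'])
P=cloud('side');p,d=snap('side');cv2.imwrite('pics/a.png',cv2.resize(p[130:290,160:380][:,:,::-1],None,fx=3,fy=3))
plan([440,57,32],40,5)"
```

```text
[  9.2 -24.8 143.1 -19.8  27.3 -62. ] [-3.33275392 -4.25232054  1.74825928]
pose [507.3  77.4  42.9] [-178.52674906   36.52953978  176.68499112] rv [-0.023 -0.061  0.005]
[11.9, -5.0, -6.0, -0.005, -0.012, 0.001]
[11.8, -5.0, -6.1, -0.005, -0.012, 0.001]
[11.7, -5.0, -6.3, -0.005, -0.012, 0.001]
[11.7, -5.0, -6.5, -0.005, -0.012, 0.001]
[11.6, -4.9, -6.6, -0.005, -0.012, 0.001]
```

View pics/a.png

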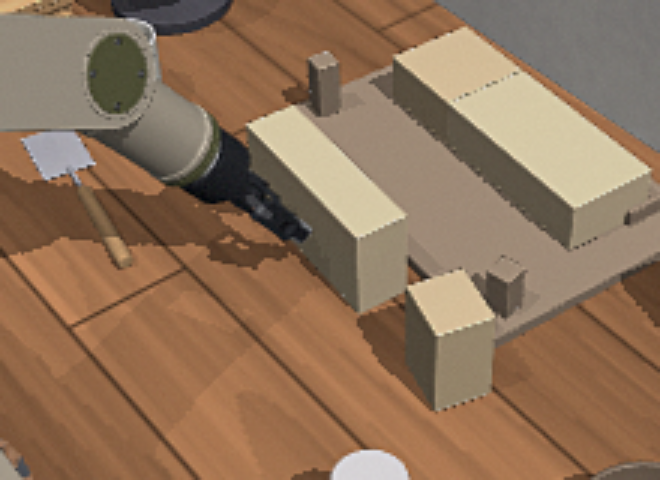

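The crop shows the brick still upright and about square, with the fingers touching its face at about (300,235). Joint 3's limit pushed the tool forward early. I re-measure the brick.

```bash
cat >> h.py <<'E'
def brick():
    P=cloud('scene')
    t=box(P,440,640,-100,210,107,121);x0=np.median(t[:,0])
    s,k,e=fit(box(P,x0+15,x0+50,-45,150,28,104))
    print('far face',k,e.round(2),'yaw',-np.degrees(np.arctan(s[1])).round(2),'lean',s[2].round(3),'x@y50',(s[0]+50*s[1]+50*s[2]).round(1),'top z',np.median(t[:,2]).round(1),'y',np.percentile(t[:,1],[1,99]).round())
    w=[]
    for y in range(180,225,6):
        q=box(P,580,660,y-4,y+4,11,19)
        if len(q)>4:w.append((y,np.sort(q[:,0])[1]))
    for y in (-100,-90,-80):
        q=box(P,560,660,y-4,y+4,11,19)
        if len(q)>4:w.append((y,np.sort(q[:,0])[1]))
    w=np.array(w);print('edge',np.polyfit(w[:,0],w[:,1],1)@[50,1],np.degrees(np.arctan(np.polyfit(w[:,0],w[:,1],1)[0])),w.round().tolist())
E
python3 -c "
from h import *
brick();print(sense()['ft_force'])"
```

```text
far face 996 0.82 yaw -4.39 lean 0.005 x@y50 574.0 top z 113.9 y [-57. 167.]
edge 600.4807693161367 3.726244384786464 [[180.0, 609.0], [186.0, 606.0], [192.0, 609.0], [198.0, 608.0], [204.0, 610.0], [210.0, 614.0], [216.0, 614.0], [222.0, 612.0], [-100.0, 591.0], [-90.0, 592.0], [-80.0, 591.0]]
[-0.57951206  0.06617201 -0.64355548]
```

```bash
python3 -c "
from h import *
p=np.array(sense()['tool_pos']);plan(p+[19,-1.2,-8],36.5,5)
plan(p+[8,-.5,0],36.5,5)"
```

```text
pose [506.7  76.9  43. ] [-178.48587646   36.38241568  176.70307115] rv [-0.023 -0.002  0.004]
[-2.1, 0.1, 3.5, -0.005, -0.0, 0.001]
[-2.1, 0.1, 3.5, -0.005, -0.0, 0.001]
[-2.1, 0.0, 3.5, -0.005, -0.0, 0.001]
[-2.1, 0.0, 3.5, -0.005, -0.0, 0.001]
[-2.1, 0.0, 3.6, -0.005, -0.0, 0.001]
pose [506.7  76.9  43. ] [-178.48587646   36.38241568  176.70307115] rv [-0.023 -0.002  0.004]
[-1.3, 0.0, 1.0, -0.005, -0.0, 0.001]
[-1.3, 0.0, 1.0, -0.005, -0.0, 0.001]
[-1.3, 0.0, 1.0, -0.005, -0.0, 0.001]
[-1.3, 0.0, 1.0, -0.005, -0.0, 0.001]
[-1.3, 0.0, 1.0, -0.005, -0.0, 0.001]
```

Emit:
apply_moves --pt "-2 0 3.5 -0.005 0 0.001" --pt "-2 0 3.5 -0.005 0 0.001" --pt "-2 0 3.5 -0.005 0 0.001" --pt "-2 0 3.5 -0.005 0 0.001" --pt "-2 0 3.5 0 0 0"

```text
time: 6.1
tool_pos: [526.4, 73.9, 36.3]
tcp_rot: [-179.9, 36.5, 176.2]
ft_force: [-5.6, 0.5, 2.4]
finger_gap: 85.3
grip_force: 2.6
```

```bash
python3 -c "
from h import *
print(np.round(sense()['joint_pos'],1),sense()['ft_force']);brick()"
```

```text
[  6.9 -20.  140.7 -16.1  24.1 -66.6] [-5.5543879   0.51252515  2.39937756]
far face 1087 0.9 yaw -3.97 lean -0.0 x@y50 588.9 top z 113.9 y [-59. 166.]
edge 600.5118008207409 3.621626030569454 [[180.0, 613.0], [186.0, 607.0], [192.0, 608.0], [198.0, 608.0], [204.0, 609.0], [210.0, 615.0], [216.0, 611.0], [222.0, 611.0], [-100.0, 588.0], [-90.0, 592.0], [-80.0, 594.0]]
```

Emit:
apply_moves --pt "-1.2 0 0.9 0 0 0" --pt "-1.2 0 0.9 0 0 0" --pt "-1.2 0 0.9 0 0 0" --pt "-1.2 0 0.9 0 0 0" --pt "0 0 0 0 0 0"

```text
time: 6.78
tool_pos: [532.4, 74.1, 36.2]
tcp_rot: [-179.9, 36.6, 176.2]
ft_force: [-2.2, -1.4, 0.8]
finger_gap: 85.4
grip_force: 1.1
```

Emit:
apply_moves --pt "-1 0 0.7 0 0 0" --pt "-0.8 0 0.6 0 0 0" --pt "-0.8 0 0.6 0 0 0" --pt "0 0 0 0 0 0" --pt "0 0 0 0 0 0"

```text
time: 7.4
tool_pos: [535.1, 73.9, 35.7]
tcp_rot: [-179.9, 36.5, 176.3]
ft_force: [-8.6, -1.0, 5.3]
finger_gap: 85.3
grip_force: 4.4
```

Emit:
apply_moves --pt "-0.6 0 0.4 0 0 0" --pt "-0.4 0 0.3 0 0 0" --pt "0 0 0 0 0 0" --pt "0 0 0 0 0 0" --pt "0 0 0 0 0 0"

```text
time: 8.02
tool_pos: [535.2, 74.0, 34.8]
tcp_rot: [-179.8, 36.4, 176.3]
ft_force: [-16.1, 1.1, 8.1]
finger_gap: 85.4
grip_force: 8.1
```

```bash
python3 -c "
from h import *
brick();print(sense()['ft_force'])"
```

```text
far face 1062 0.81 yaw -3.64 lean -0.001 x@y50 597.5 top z 113.8 y [-59. 166.]
edge 601.1758215546677 3.7212644169316205 [[180.0, 613.0], [186.0, 609.0], [192.0, 613.0], [198.0, 613.0], [204.0, 608.0], [210.0, 612.0], [216.0, 609.0], [222.0, 612.0], [-100.0, 590.0], [-90.0, 592.0], [-80.0, 593.0]]
[-16.57624403   1.65100253   8.65891314]
```

Emit:
apply_moves --pt "3 0 -2.2 0 0 0" --pt "4 0 -3 0 0 0" --pt "4 0 -3 0 0 0" --pt "0 0 0 0 0 0" --pt "0 0 0 0 0 0"

```text
time: 8.7
tool_pos: [523.3, 74.8, 36.5]
tcp_rot: [-179.9, 36.6, 176.2]
ft_force: [-0.2, -0.8, 0.3]
finger_gap: 85.4
grip_force: 0.0
```

```bash
python3 -c "
from h import *
print(np.round(sense()['joint_pos'],1))
plan([521,56,88],30,5)"
```

```text
[  7.1 -20.7 141.2 -16.2  24.2 -66.4]
pose [523.3  74.8  36.5] [-179.89140458   36.61223186  176.22771299] rv [-0.004  0.115 -0.003]
[-6.0, -3.8, -8.4, -0.001, 0.023, -0.001]
[-5.8, -3.8, -8.5, -0.001, 0.023, -0.001]
[-5.6, -3.8, -8.7, -0.001, 0.023, -0.001]
[-5.4, -3.8, -8.8, -0.001, 0.023, -0.001]
[-5.2, -3.8, -8.9, -0.001, 0.023, -0.001]
```

Emit:
apply_moves --pt "-6 -3.8 -8.4 0 0.023 0" --pt "-5.8 -3.8 -8.5 0 0.023 0" --pt "-5.6 -3.8 -8.7 0 0.023 0" --pt "-5.4 -3.8 -8.8 0 0.023 0" --pt "-5.2 -3.8 -8.9 0 0.023 0"

```text
time: 9.32
tool_pos: [521.0, 55.8, 88.3]
tcp_rot: [-179.9, 30.0, 176.2]
ft_force: [0.1, -0.6, -0.3]
finger_gap: 85.4
grip_force: 0.0
```

```bash
python3 -c "
from h import *
print(np.round(sense()['joint_pos'],1));brick()
plan([533,55.4,90],30,5)"
```

```text
[  2.9 -25.  135.1  -5.3  40.2 -80.1]
far face 1035 0.84 yaw -3.63 lean -0.004 x@y50 597.8 top z 113.8 y [-59. 167.]
edge 601.3562755421738 3.4770305536250206 [[180.0, 612.0], [186.0, 609.0], [192.0, 609.0], [198.0, 609.0], [204.0, 610.0], [210.0, 613.0], [216.0, 611.0], [222.0, 611.0], [-100.0, 592.0], [-90.0, 593.0], [-80.0, 594.0]]
pose [522.4  55.6  90.6] [-179.90408143   30.08056645  176.21155213] rv [-0.003  0.001 -0.003]
[-1.8, 0.1, 1.2, -0.001, 0.0, -0.001]
[-1.8, 0.1, 1.2, -0.001, 0.0, -0.001]
[-1.8, 0.1, 1.2, -0.001, 0.0, -0.001]
[-1.8, 0.1, 1.2, -0.001, 0.0, -0.001]
[-1.8, 0.1, 1.2, -0.001, 0.0, -0.001]
```

Emit:
apply_moves --pt "-2.6 0 1.5 0 0 0" --pt "-2.6 0 1.5 0 0 0" --pt "-2.6 0 1.5 0 0 0" --pt "-2.6 0 1.5 0 0 0" --pt "-2.6 0 1.5 0 0 0"

```text
time: 10.0
tool_pos: [535.4, 55.1, 87.2]
tcp_rot: [-179.9, 29.9, 176.2]
ft_force: [-5.7, 1.7, 2.9]
finger_gap: 85.7
grip_force: 2.9
```

Emit:
apply_moves --pt "-2.6 0 1.0 0 0 0" --pt "-2.6 0 1.0 0 0 0" --pt "-2.6 0 1.0 0 0 0" --pt "-2.6 0 1.0 0 0 0" --pt "0 0 0 0 0 0"

```text
time: 10.62
tool_pos: [546.9, 54.3, 89.5]
tcp_rot: [-179.9, 30.0, 176.2]
ft_force: [-4.0, 0.9, 2.6]
finger_gap: 85.4
grip_force: 1.8
```

```bash
python3 -c "
from h import *
print(np.round(sense()['joint_pos'],1),sense()['ft_force']);brick()"
```

```text
[  2.5 -19.8 131.2  -5.1  38.8 -80.6] [-4.01866875  0.92530022  2.63896885]
far face 435 0.67 yaw -3.3 lean 0.157 x@y50 604.7 top z 116.1 y [-60. 166.]
edge 601.0139878936949 3.52206895801503 [[180.0, 609.0], [186.0, 608.0], [192.0, 609.0], [198.0, 609.0], [204.0, 610.0], [210.0, 615.0], [216.0, 610.0], [222.0, 611.0], [-100.0, 591.0], [-90.0, 592.0], [-80.0, 594.0]]
```

Emit:
apply_moves --pt "-3.8 0 1.1 0 0 0" --pt "-3.8 0 1.1 0 0 0" --pt "-3.8 0 1.2 0 0 0" --pt "-3.8 0 1.3 0 0 0" --pt "-3.8 0 1.3 0 0 0"

```text
time: 11.3
tool_pos: [566.6, 52.8, 94.0]
tcp_rot: [-179.9, 30.0, 176.2]
ft_force: [-1.9, 0.7, 3.0]
finger_gap: 85.5
grip_force: 1.6
```

Emit:
apply_moves --pt "-3.5 0 1.5 0 0 0" --pt "-3.5 0 1.6 0 0 0" --pt "-3.5 0 1.7 0 0 0" --pt "-3.5 0 1.8 0 0 0" --pt "0 0 0 0 0 0"

```text
time: 11.92
tool_pos: [581.6, 51.8, 94.8]
tcp_rot: [-179.9, 30.0, 176.2]
ft_force: [0.1, 0.1, 0.2]
finger_gap: 85.6
grip_force: 0.0
```

```bash
python3 -c "
from h import *
print(np.round(sense()['joint_pos'],1),sense()['ft_force'])
p,d=snap('side');cv2.imwrite('pics/b.png',cv2.resize(p[130:290,160:380][:,:,::-1],None,fx=3,fy=3))"
```

```text
[  1.9 -13.7 125.9  -4.8  38.1 -81.3] [0.10253732 0.13764717 0.20330056]
```

View pics/b.png

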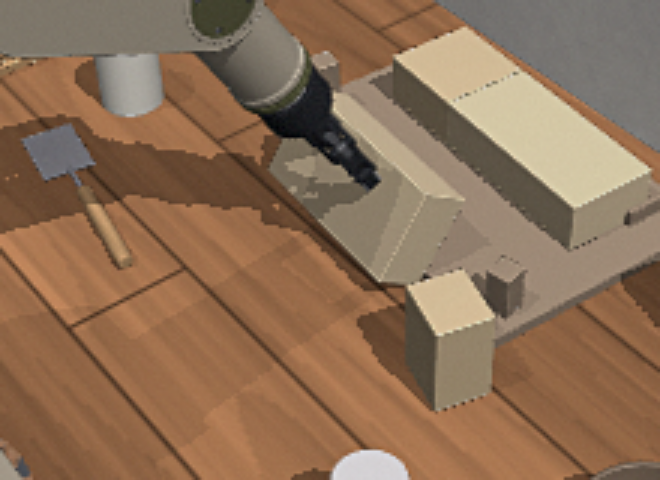

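The brick is mid-tip at crop (370,190), with no force on the tool, so it is going over. I let it settle while lifting the tool clear.

Emit:
apply_moves --pt "0 0 -4 0 0 0" --pt "0 0 -6 0 0 0" --pt "0 0 -6 0 0 0" --pt "0 0 -6 0 0 0" --pt "0 0 -6 0 0 0"

```text
time: 12.6
tool_pos: [567.5, 52.9, 120.0]
tcp_rot: [-179.9, 30.0, 176.2]
ft_force: [-0.1, 0.2, -0.9]
finger_gap: 85.4
grip_force: 0.0
```

```bash
cat >> h.py <<'E'
def flat():
    P=cloud('scene');t=box(P,540,735,-100,210,70,88)
    r=cv2.minAreaRect(t[:,:2].astype(np.float32));print('flat top',len(t),t[:,2].mean().round(1),np.round(r[0]),np.round(r[1]),round(r[2],1),np.round(cv2.boxPoints(r)).tolist())
    P=cloud('side');s,k,e=fit(box(P,540,720,-30,140,25,70));print('near',k,e.round(2),'yaw',-np.degrees(np.arctan(s[1])).round(2),'lean',s[2].round(3),'x@y50',(s[0]+50*s[1]+50*s[2]).round(1))
E
python3 -c "
from h import *
flat()
p,d=snap('side');cv2.imwrite('pics/c.png',cv2.resize(p[130:290,160:380][:,:,::-1],None,fx=3,fy=3))"
```

```text
flat top 208 79.3 [637.  41.] [240.  73.] 70.3 [[562.0, -60.0], [631.0, -84.0], [711.0, 142.0], [643.0, 166.0]]
near 239 1.54 yaw -3.12 lean 0.535 x@y50 543.8
```

View pics/c.png

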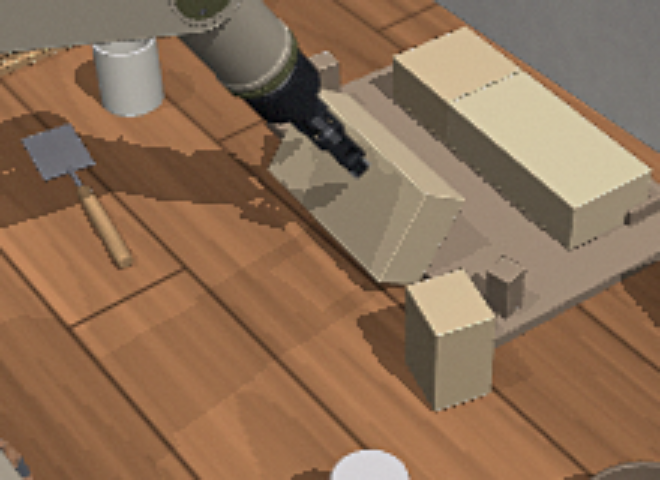

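The picture shows the brick resting, leaning stably on the slab edge about 40° over at crop (370,190). It needs a further high push. I measure its lean.

```bash
python3 -c "
from h import *
P=cloud('side')
for y in(-20,0,120,140):
    q=box(P,480,680,y-6,y+6,5,140); h=[]
    for z in range(15,130,15):
        w=q[abs(q[:,2]-z)<6]
        if len(w): h.append((z,int(w[:,0].min()),int(w[:,0].max())))
    print(y,h)
P=cloud('scene')
for y in(-20,50,120):
    q=box(P,540,720,y-6,y+6,5,150); h=[]
    for z in range(15,140,15):
        w=q[abs(q[:,2]-z)<6]
        if len(w): h.append((z,int(w[:,0].min()),int(w[:,0].max())))
    print('far',y,h)
print(sense()['tool_pos'])
"
```

```text
-20 [(15, 660, 678), (45, 529, 543), (60, 540, 553), (75, 547, 562), (90, 560, 640), (105, 568, 633), (120, 579, 616)]
0 [(30, 531, 534), (45, 530, 541), (60, 541, 553), (75, 550, 562), (90, 560, 644), (105, 564, 635), (120, 579, 616)]
120 [(30, 538, 538), (45, 540, 548), (60, 548, 562), (75, 561, 569), (90, 568, 650), (105, 575, 643), (120, 592, 621)]
140 [(45, 539, 546), (60, 547, 560), (75, 561, 574), (90, 569, 652), (105, 628, 641), (120, 603, 622)]
far -20 [(15, 593, 681), (30, 602, 606), (45, 609, 616), (60, 617, 625), (75, 630, 634), (90, 639, 645), (105, 617, 643), (120, 600, 625), (135, 595, 596)]
far 50 [(15, 595, 683), (30, 605, 609), (45, 613, 622), (60, 624, 629), (75, 632, 640), (90, 646, 649), (105, 625, 645), (120, 599, 627), (135, 597, 603)]
far 120 [(15, 599, 688), (30, 609, 614), (45, 618, 625), (60, 628, 635), (75, 638, 644), (90, 646, 654), (105, 625, 651), (120, 607, 628), (135, 601, 605)]
[567.60859758  52.86017964 119.35903053]
```

Emit:
apply_moves --pt "-3.3 0 3.3 0 0 0" --pt "-3.3 0 3.3 0 0 0" --pt "-3.3 0 3.3 0 0 0" --pt "-3.3 0 2.5 0 0 0" --pt "-3.3 0 2 0 0 0"

```text
time: 13.48
tool_pos: [589.3, 51.4, 115.0]
tcp_rot: [-179.9, 30.0, 176.2]
ft_force: [1.0, -0.1, -0.5]
finger_gap: 84.8
grip_force: 0.0
```

Emit:
apply_moves --pt "-2.6 0 1.6 0 0 0" --pt "-2.6 0 1.6 0 0 0" --pt "-2.6 0 1.6 0 0 0" --pt "-2.6 0 1.6 0 0 0" --pt "0 0 0 0 0 0"

```text
time: 14.1
tool_pos: [601.4, 50.6, 114.8]
tcp_rot: [-179.9, 30.0, 176.2]
ft_force: [-0.6, 0.7, 0.3]
finger_gap: 85.4
grip_force: 0.0
```

```bash
cat >> h.py <<'E'
def far():
    P=cloud('scene')
    for y in(-20,50,120):
        h=[]
        for z in range(15,140,15):
            w=box(P,540,735,y-6,y+6,z-6,z+6)
            if len(w): h.append((z,int(w[:,0].min()),int(w[:,0].max())))
        print('far',y,h)
    print(sense()['ft_force'],sense()['tool_pos'])
E
python3 -c "
from h import *
far()"
```

```text
far -20 [(15, 594, 681), (30, 600, 608), (45, 612, 619), (60, 625, 630), (75, 636, 641), (90, 639, 651), (105, 619, 640), (120, 600, 622), (135, 602, 602)]
far 50 [(15, 596, 685), (30, 603, 612), (45, 617, 622), (60, 627, 634), (75, 637, 647), (90, 647, 654), (105, 625, 647), (120, 608, 627), (135, 606, 606)]
far 120 [(15, 599, 690), (30, 613, 616), (45, 621, 625), (60, 632, 640), (75, 643, 650), (90, 650, 660), (105, 629, 647), (120, 612, 632), (135, 610, 615)]
[ 0.39390656 -0.36721983 -1.3800502 ] [601.25564241  50.57238325 114.74375164]
```

Emit:
apply_moves --pt "-2.6 0 1.5 0 0 0" --pt "-2.6 0 1.5 0 0 0" --pt "-2.6 0 1.5 0 0 0" --pt "-2.6 0 1.5 0 0 0" --pt "-2.6 0 1.5 0 0 0"

```text
time: 14.78
tool_pos: [616.4, 49.6, 114.8]
tcp_rot: [-179.9, 30.0, 176.2]
ft_force: [0.0, -0.1, 0.5]
finger_gap: 85.4
grip_force: 0.0
```

```bash
python3 -c "
from h import *
far()"
```

```text
far -20 [(15, 664, 679), (30, 661, 667), (45, 661, 667), (60, 660, 667), (75, 551, 667)]
far 50 [(15, 667, 683), (30, 667, 671), (45, 665, 672), (60, 667, 672), (75, 556, 670)]
far 120 [(15, 670, 689), (30, 669, 674), (45, 672, 676), (60, 670, 675), (75, 558, 677)]
[0.23421825 0.5109585  0.91427934] [616.7087212   49.56705599 114.91259368]
```

```bash
python3 -c "
from h import *
flat()
plan([530,55,100],33,5)"
```

```text
flat top 2127 78.6 [613.  52.] [231. 119.] 86.6 [[547.0, -60.0], [666.0, -67.0], [680.0, 164.0], [561.0, 171.0]]
near 218 0.74 yaw -3.62 lean -0.001 x@y50 553.1
pose [616.3  49.6 114.7] [-179.88726406   29.97803119  176.21429216] rv [-0.004 -0.053 -0.003]
[16.5, -0.1, -6.1, -0.001, -0.011, -0.001]
[16.4, -0.1, -6.3, -0.001, -0.011, -0.001]
[16.3, -0.0, -6.4, -0.001, -0.011, -0.001]
[16.3, -0.0, -6.6, -0.001, -0.011, -0.001]
[16.2, -0.0, -6.8, -0.001, -0.011, -0.001]
```

Emit:
apply_moves --pt "16.5 0 -6 0 -0.011 0" --pt "16.4 0 -6.3 0 -0.011 0" --pt "16.3 0 -6.4 0 -0.011 0" --pt "16.3 0 -6.6 0 -0.011 0" --pt "16 0 -6.8 0 -0.011 0"

```text
time: 15.55
tool_pos: [529.4, 55.4, 99.8]
tcp_rot: [-179.9, 33.2, 176.2]
ft_force: [1.4, -0.1, -0.2]
finger_gap: 85.3
grip_force: 0.0
```

```bash
python3 -c "
from h import *
plan([532,54.5,38],36,5)"
```

```text
pose [529.4  55.4  99.8] [-179.88444528   33.15361655  176.22279774] rv [-0.004 -0.05  -0.002]
[6.3, -0.1, 10.6, -0.001, -0.01, -0.0]
[6.4, -0.1, 10.6, -0.001, -0.01, -0.0]
[6.5, -0.1, 10.5, -0.001, -0.01, -0.0]
[6.6, -0.1, 10.4, -0.001, -0.01, -0.0]
[6.7, -0.1, 10.4, -0.001, -0.01, -0.0]
```

Emit:
apply_moves --pt "6.3 0 10.6 0 -0.01 0" --pt "6.4 0 10.6 0 -0.01 0" --pt "6.5 0 10.5 0 -0.01 0" --pt "6.6 0 10.4 0 -0.01 0" --pt "6.7 0 10.4 0 -0.01 0"

```text
time: 16.18
tool_pos: [532.8, 55.1, 38.0]
tcp_rot: [-179.9, 36.0, 176.2]
ft_force: [0.3, 0.3, -1.0]
finger_gap: 85.7
grip_force: 0.0
```

Emit:
apply_moves --pt "-3.5 0 2.5 0 0 0" --pt "-3.5 0 2.5 0 0 0" --pt "-3.5 0 2.5 0 0 0" --pt "-3.5 0 2.5 0 0 0" --pt "-3.5 0 2.5 0 0 0"

```text
time: 16.8
tool_pos: [554.8, 53.6, 38.8]
tcp_rot: [-179.9, 36.0, 176.2]
ft_force: [0.1, 0.3, -0.7]
finger_gap: 85.3
grip_force: 0.0
```

Emit:
apply_moves --pt "-3.5 0 2.5 0 0 0" --pt "-3.5 0 2.5 0 0 0" --pt "-3.5 0 2.5 0 0 0" --pt "-3.5 0 2.5 0 0 0" --pt "-3.5 0 2.5 0 0 0"

```text
time: 17.42
tool_pos: [575.4, 52.2, 38.1]
tcp_rot: [-179.9, 35.9, 176.2]
ft_force: [-4.4, 0.3, 3.3]
finger_gap: 85.7
grip_force: 2.6
```

```bash
python3 -c "
from h import *
far();print(np.round(sense()['joint_pos'],1))"
```

```text
far -20 [(15, 683, 684), (30, 682, 685), (45, 682, 687), (60, 682, 689), (75, 570, 687), (90, 541, 547), (105, 540, 544)]
far 50 [(15, 688, 689), (30, 686, 691), (45, 687, 692), (60, 686, 690), (75, 573, 690), (105, 540, 542)]
far 120 [(15, 692, 692), (30, 691, 698), (45, 691, 699), (60, 692, 696), (75, 581, 697), (90, 546, 555), (105, 541, 553), (120, 541, 542)]
[-1.70966615  0.46474822 -1.23892781] [575.85121943  52.15029146  38.32390648]
[  2.5 -11.1 133.2 -10.   22.4 -75.6]
```

Emit:
apply_moves --pt "-3.3 0 2.4 0 0 0" --pt "-3.3 0 2.4 0 0 0" --pt "-3.3 0 2.4 0 0 0" --pt "-3.3 0 2.4 0 0 0" --pt "-3.3 0 2.4 0 0 0"

```text
time: 18.1
tool_pos: [595.9, 50.8, 38.1]
tcp_rot: [-179.9, 35.9, 176.2]
ft_force: [-3.8, -0.8, -1.5]
finger_gap: 85.6
grip_force: 1.5
```

Emit:
apply_moves --pt "-3.3 0 2.4 0 0 0" --pt "-3.3 0 2.4 0 0 0" --pt "-3.3 0 2.4 0 0 0" --pt "-3.3 0 2.4 0 0 0" --pt "-2 0 1.4 0 0 0"

```text
time: 18.73
tool_pos: [615.1, 49.5, 38.7]
tcp_rot: [-179.9, 36.0, 176.2]
ft_force: [-2.6, 1.0, -1.0]
finger_gap: 85.5
grip_force: 1.7
```

```bash
python3 -c "
from h import *
far()
P=cloud('scene');
for y in(-20,50,120):
  w=box(P,700,800,y-6,y+6,74,84);v=np.sort(w[:,0]);g=np.diff(v);i=g.argmax();print(y,v[i].round(),v[i+1].round())"
```

```text
far -20 [(60, 722, 726), (75, 610, 725), (90, 557, 585), (105, 546, 583), (120, 545, 572), (135, 552, 562)]
far 50 [(60, 728, 731), (75, 616, 732), (105, 573, 579), (120, 565, 577), (135, 552, 572)]
far 120 [(60, 731, 733), (75, 621, 734), (90, 565, 597), (105, 560, 594), (120, 569, 580), (135, 559, 570)]
[-2.63527155  0.4174923  -1.27486435] [615.36310025  49.54929882  38.94733879]
-20 727.0 745.0
50 731.0 751.0
120 737.0 753.0
```

Emit:
apply_moves --pt "-1.6 0 1.15 0 0 0" --pt "-1.6 0 1.15 0 0 0" --pt "-1.6 0 1.15 0 0 0" --pt "-1.2 0 0.9 0 0 0" --pt "-0.8 0 0.6 0 0 0"

```text
time: 19.45
tool_pos: [623.4, 49.0, 38.8]
tcp_rot: [-179.9, 36.0, 176.2]
ft_force: [-4.9, 0.8, 2.6]
finger_gap: 85.4
grip_force: 2.5
```

Emit:
apply_moves --pt "-0.8 0 0.6 0 0 0" --pt "-0.8 0 0.6 0 0 0" --pt "-0.8 0 0.6 0 0 0" --pt "0 0 0 0 0 0" --pt "0 0 0 0 0 0"

```text
time: 20.08
tool_pos: [626.4, 48.8, 38.9]
tcp_rot: [-179.9, 36.0, 176.2]
ft_force: [-1.9, -0.5, 0.7]
finger_gap: 85.2
grip_force: 1.2
```

Still sliding; continue with ~2 mm per call.

Emit:
apply_moves --pt "-0.8 0 0.6 0 0 0" --pt "-0.8 0 0.6 0 0 0" --pt "0 0 0 0 0 0" --pt "0 0 0 0 0 0" --pt "0 0 0 0 0 0"

```text
time: 20.7
tool_pos: [628.2, 48.7, 38.6]
tcp_rot: [-179.9, 36.0, 176.2]
ft_force: [-2.5, 1.3, 1.9]
finger_gap: 85.5
grip_force: 1.5
```

```bash
python3 -c "
from h import *
P=cloud('scene');
for y in(-20,50,120):
  w=box(P,700,800,y-6,y+6,74,84);v=np.sort(w[:,0]);g=np.diff(v);i=g.argmax();print(y,v[i].round(),v[i+1].round())"
```

```text
-20 740.0 746.0
50 744.0 749.0
120 750.0 755.0
```

Emit:
apply_moves --pt "-0.8 0 0.6 0 0 0" --pt "-0.8 0 0.6 0 0 0" --pt "0 0 0 0 0 0" --pt "0 0 0 0 0 0" --pt "0 0 0 0 0 0"

```text
time: 21.38
tool_pos: [630.0, 48.6, 38.4]
tcp_rot: [-179.9, 36.0, 176.2]
ft_force: [-2.1, 0.7, 1.7]
finger_gap: 85.3
grip_force: 1.6
```

Emit:
apply_moves --pt "-0.6 0 0.4 0 0 0" --pt "-0.6 0 0.4 0 0 0" --pt "0 0 0 0 0 0" --pt "0 0 0 0 0 0" --pt "0 0 0 0 0 0"

```text
time: 22.0
tool_pos: [631.5, 48.4, 38.5]
tcp_rot: [-179.9, 36.0, 176.2]
ft_force: [-2.6, -0.1, 0.6]
finger_gap: 85.5
grip_force: 1.6
```

Emit:
apply_moves --pt "-0.6 0 0.45 0 0 0" --pt "-0.6 0 0.45 0 0 0" --pt "0 0 0 0 0 0" --pt "0 0 0 0 0 0" --pt "0 0 0 0 0 0"

```text
time: 22.62
tool_pos: [633.1, 48.4, 38.5]
tcp_rot: [-179.9, 36.0, 176.2]
ft_force: [-2.0, -0.2, -1.0]
finger_gap: 85.5
grip_force: 1.3
```

Emit:
apply_moves --pt "-0.6 0 0.45 0 0 0" --pt "-0.6 0 0.45 0 0 0" --pt "0 0 0 0 0 0" --pt "0 0 0 0 0 0" --pt "0 0 0 0 0 0"

```text
time: 23.25
tool_pos: [634.2, 48.1, 38.4]
tcp_rot: [-179.9, 36.0, 176.2]
ft_force: [-9.3, -1.2, 3.7]
finger_gap: 85.3
grip_force: 4.3
```

Contact with the row. I increase slightly to reach about 10 N on the row plus friction.

Emit:
apply_moves --pt "-0.35 0 0.25 0 0 0" --pt "0 0 0 0 0 0" --pt "0 0 0 0 0 0" --pt "0 0 0 0 0 0" --pt "0 0 0 0 0 0"

```text
time: 23.88
tool_pos: [634.4, 48.1, 38.3]
tcp_rot: [-179.8, 35.9, 176.2]
ft_force: [-13.4, -0.9, 6.5]
finger_gap: 85.4
grip_force: 6.5
```

```bash
python3 -c "
from h import *
P=cloud('scene');
for y in(-20,50,120):
  w=box(P,700,800,y-6,y+6,74,84);v=np.sort(w[:,0]);g=np.diff(v);i=g.argmax();print(y,v[i].round(),v[i+1].round())
print(sense()['ft_force'])"
```

```text
-20 777.0 780.0
50 734.0 737.0
120 771.0 775.0
[-13.47536537  -0.99118127   7.96091677]
```

Emit:
apply_moves --pt "0 0 0 0 0 0" --pt "0 0 0 0 0 0" --pt "0 0 0 0 0 0" --pt "0 0 0 0 0 0" --pt "0 0 0 0 0 0"

```text
time: 24.55
tool_pos: [634.4, 48.1, 38.3]
tcp_rot: [-179.9, 35.9, 176.2]
ft_force: [-13.6, -2.0, 8.0]
finger_gap: 85.1
grip_force: 6.5
```

Emit:
apply_moves --pt "0 0 0 0 0 0" --pt "0 0 0 0 0 0" --pt "0 0 0 0 0 0" --pt "0 0 0 0 0 0" --pt "0 0 0 0 0 0"

```text
time: 25.18
tool_pos: [634.4, 48.1, 38.3]
tcp_rot: [-179.9, 35.9, 176.2]
ft_force: [-13.0, -0.4, 6.7]
finger_gap: 85.6
grip_force: 6.5
```

Emit:
apply_moves --pt "1.6 0 -1.2 0 0 0" --pt "4 0 -3 0 0 0" --pt "8 0 -6 0 0 0" --pt "8 0 -6 0 0 0" --pt "8 0 -6 0 0 0"

```text
time: 25.8
tool_pos: [597.2, 50.8, 39.0]
tcp_rot: [-179.9, 36.0, 176.2]
ft_force: [0.5, -0.5, 0.5]
finger_gap: 85.1
grip_force: 0.0
```

```bash
python3 -c "
from h import *
P=cloud('scene');t=box(P,590,900,-160,230,72,86)
p,d=snap('scene');cv2.imwrite('pics/d.png',cv2.resize(p[150:330,190:440][:,:,::-1],None,fx=3,fy=3))
P=cloud('side');
for b in((600,650,-40,140,25,70),):
    s,k,e=fit(box(P,*b));print('near',k,e.round(2),'yaw',-np.degrees(np.arctan(s[1])).round(2),'x@y50',(s[0]+50*s[1]+50*s[2]).round(1))
print(sense()['ft_force'])
for n in ['halfbrick','prop0']:
    for r in models.place_of(n,'side')[:3]: print(n,np.round(r['xyz']),round(r['confidence'],2))"
```

```text
near 272 1.06 yaw -3.64 x@y50 632.7
[ 0.13866383 -0.05028542 -0.15565248]
halfbrick [ 518. -180.   -0.] 0.69
prop0 [683. 241.  14.] 0.57
```

View pics/d.png

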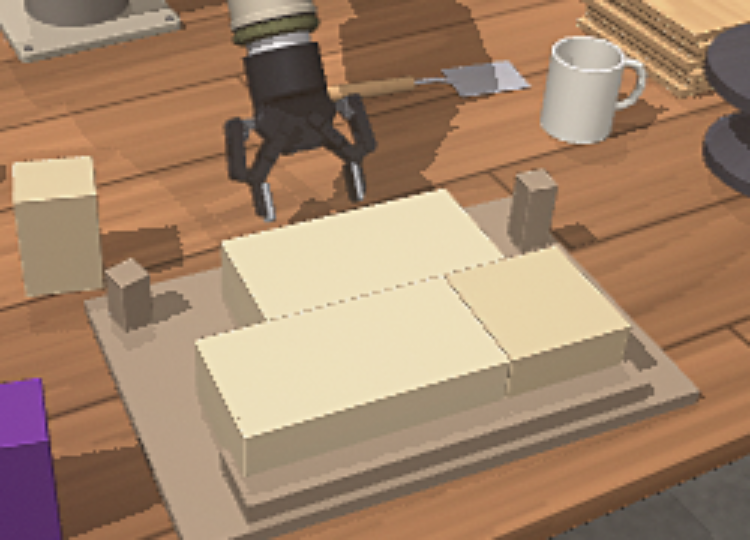

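The brick at crop (350,260) lies flat and square, with no gap to the row along crop (270,320)-(500,260). The props and half-brick are unmoved and the gripper is clear, so I hand in.

```bash
python3 -c "
from h import *
print(job.hand_in())"
```

```text
the job is handed in; nothing more can be done
None
```

The brick lies flat on the slab, square against the row with no visible gap. It was pressed home with about 13 N at the tool (an estimated 8–13 N on the row) for over a second, then released, and the job is handed in. The highest force I read on the brick was about 19 N. It paused part-way through tipping and needed a second high push.

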